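Put the laundry bottles back on their own drip trays

TASK

The three laundry bottles are each standing in another bottle's drip tray: move them round so that every bottle stands upright and let go in the tray of its own colour, parking a bottle in the spare grey tray on the way and leaving that one empty at the end. The bottles drip, so never stand one on the bare table or tip it over, and set them down flat inside the rim rather than dropping them. Leave the carton, the measuring cup and the brush where they are.

Things in the scene. Friction and masses are not known exactly. Their poses are not given: they have to be found in the camera images.
- bottle_blue: Blue closed bottle, straight-sided with a tapering shoulder, white paper band, 150 mm high, round base 70 mm across. Its top 36 mm is a plain cylindrical cap of the same colour, 40 mm across: grip it there; the neck and sloping shoulder begins 38 mm below the top. 0.27 to 0.53 kg. Loose, at the start in the yellow tray. Origin: centre of its underside; z up through the cap.
- bottle_yellow: Yellow closed bottle, tapering like a cone, white paper band, 140 mm high, round base 70 mm across. Its top 36 mm is a plain cylindrical cap of the same colour, 40 mm across: grip it there; the cone begins 38 mm below the top. 0.27 to 0.53 kg. Loose, at the start in the red tray. Origin: centre of its underside; z up through the cap.
- bottle_red: Red closed bottle, short and straight-sided, white paper band, 130 mm high, round base 70 mm across. Its top 36 mm is a plain cylindrical cap of the same colour, 40 mm across: grip it there; the neck and sloping shoulder begins 38 mm below the top. 0.27 to 0.53 kg. Loose, at the start in the blue tray. Origin: centre of its underside; z up through the cap.
- tray_blue: Blue round drip tray, an open shallow dish fixed to the table: 104 mm outside diameter, 94 mm inside, rim 15 mm high, inner floor 6 mm above the table. Home of the blue bottle. Origin: centre of its underside, on the table; z up.
- tray_yellow: Yellow round drip tray, an open shallow dish fixed to the table: 104 mm outside diameter, 94 mm inside, rim 15 mm high, inner floor 6 mm above the table. Home of the yellow bottle. Origin: centre of its underside, on the table; z up.
- tray_red: Red round drip tray, an open shallow dish fixed to the table: 104 mm outside diameter, 94 mm inside, rim 15 mm high, inner floor 6 mm above the table. Home of the red bottle. Origin: centre of its underside, on the table; z up.
- tray_grey: Grey round drip tray, an open shallow dish fixed to the table: 104 mm outside diameter, 94 mm inside, rim 15 mm high, inner floor 6 mm above the table. The spare one, empty at the start. Origin: centre of its underside, on the table; z up.
- carton: Bystander: brown cardboard carton with a green band, 60 x 100 x 110 mm high, loose, to be left alone. Origin: centre of its underside.
- cup: Bystander: small white plastic measuring cup, 64 mm across the rim, 55 mm high, open, loose, to be left alone. Origin: centre of its underside.
- brush: Bystander: hand brush with a wooden handle, lying flat on the table, lower than 50 mm, loose, to be left alone. Origin: on its underside, about its middle; x runs along the handle.

How it is judged:
By the outcome, as a careful person would: the job done as asked, in the order asked, and still so for the second after the job is handed in, with the robot touching nothing.
It also fails if it takes over 93 s, if anything falls off the work surface, if the arm or the gripper's body presses on something with over 40 N, if the wrist force passes 120 N, or if a joint passes its speed limit or range.

ROBOT

A 7-joint arm with a two-finger parallel gripper is mounted at the origin on the work surface. World frame = base frame: x ahead of the robot, y to its left, z up, the work surface at z = 0. Lengths are in m, angles in rad, forces in N, time in s.
With the tool pointing down it reaches from about 0.35 to 0.9 m from the base axis. Payload 19.9 kg.
Tool frame: the origin (TCP) lies at the very end of the fingers, on their centre line; the grasp point (between the pads) lies 19 mm behind it; z points along the fingers, y is the direction in which the jaws open and shut (so a half turn about z gives the same grasp; the last joint's range is limited). The gripper opens to 94 mm and grips with 3 to 60 N. Pads are 16 mm wide; open, the fingers measure 119 mm over their backs; the gripper's body (75 mm by 177 mm) begins 78 mm behind the grasp point.
Start: joints at [1.236, 0.417, -0.01, 1.614, 0.005, 1.111, -0.053], TCP at [0.181, -0.598, 0.205] pointing down, gripper open.
Joint ranges: [-2.81, 2.81], [-0.39, 2.02], [-1.27, 1.25], [0.06, 2.57], [-1.19, 4.33], [0.19, 2], [-2.82, 2.82]. Speed limits (rad/s): [1.89, 1.89, 2.39, 2.39, 3.01, 3.01, 3.01].

INTERFACE

Orientations are given as a unit quaternion [w, x, y, z].
In Python, from plant import manip, eyes gives the robot as it stands.
- The arm moves only by the tool servo_tool, never from a script. Its argument "plan" is a list of rows, each an object of numbers: "dx", "dy", "dz": the shift along the world's x, y, z in cm; "ax", "ay", "az": the turn, a rotation vector about the world's x, y, z in rad; "grip": the opening, from 0 (shut) to 1 (fully open). A call has 1 to 12 rows; each row is the pose to reach, as a shift and turn from the pose commanded when the call began; what a row does not reach only later rows make up. A row lasts 1/10 s, in which the tool goes at most 50 mm and 8.59 degrees, less where a joint would pass 70% of its speed; a pose out of reach is approached as far as the arm can. A call with a gripper value outside its range is refused whole. The fingers move at their own pace and stop on an object; "newtons" is the grip in N (left out, the last holds). Time passes only in rows, so rows that repeat a pose let the fingers close. It gives the time, the measured TCP pose, the force and the opening at its end, in the units of the state.
- manip.get_obs(): the state, without advancing time (a new reading comes with each control period).
- eyes.camera(name): name is "scene" or "top" or "wrist"; returns a dict with "img" (384x512x3 uint8, red, green, blue), "z_map" (384x512 float32, m along the optical axis (not along the pixel's ray), 0 where there is no reading), "fx", "fy", "cx", "cy" (pixels), "R" (3x3) and "t" (3): a world point X has camera coordinates R X + t; the wrist camera has in their place "T_tool_cam" (4x4, takes a point from camera to tool coordinates, whose origin is the TCP and whose axes are the flange's). Camera axes: x right, y down, z forward; pixel columns grow to the right and rows downward; lengths in m; the calibration is good to about 2 mm. A picture is of the moment at which its call begins: read the wrist's pose just before it.
- manip.sign_off(): hands the job in, once; it reports no verdict.
The state is a dict: "clock": time; "joint_positions": joint angles; "dq": joint speeds; "joint_torque": joint torques, N m; "tcp_pos": TCP position; "orientation": TCP orientation; "force": force on the tool from outside, world axes, zero at the start; "torque": the same for the moment, N m; "opening": finger opening in m.
Only numpy, scipy, OpenCV 4.12 (cv2) and the standard library are available. Lean on these libraries where they do the work, as an engineer would, in place of code of your own. Each camera call takes 0.05 s, during which the arm holds its last target. There are 200 camera calls.

## Working session

There is one attempt and no reset: what is moved stays moved. The work goes in short steps, Python scripts to look and compute and a tool call to move; the robot and the scene stay as the last step left them, time stands still between calls to the robot, and variables do not carry over. Pictures are saved under pics/ and viewed, about 12 in all and at most 16, crops included, and the job is handed in when it is done.

Besides the shell and the picture viewer there is one more tool, called by a JSON object that holds its "op" and its "data", one argument or row to a line. servo_tool: Moves the arm, as the interface text tells. Its arguments: {"type":"object","properties":{"plan":{"type":"array","items":{"type":"object","properties":{"dx":{"type":"number"},"dy":{"type":"number"},"dz":{"type":"number"},"ax":{"type":"number"},"ay":{"type":"number"},"az":{"type":"number"},"grip":{"type":"number"}}}},"newtons":{"type":"number"}},"required":["plan"]}

```bash
mkdir -p pics; ls; python3 - <<'E'
from plant import manip, eyes
import cv2, numpy as np
o=manip.get_obs(); print({k:np.round(v,3) for k,v in o.items()})
ims=[]
for n in ("scene","top"):
    c=eyes.camera(n); np.savez(f"{n}.npz",**{k:v for k,v in c.items()})
    ims.append(c["img"]); print(n,c["fx"],c["cx"],c["cy"],np.round(c["R"],3).tolist(),np.round(c["t"],3))
cv2.imwrite("pics/scene.png",ims[0][...,::-1]); cv2.imwrite("pics/top.png",ims[1][...,::-1])
E
```

```text
pics
{'clock': np.float64(0.0), 'joint_positions': array([ 1.235,  0.418, -0.01 ,  1.614,  0.005,  1.111, -0.053]), 'dq': array([-0.   ,  0.   ,  0.   ,  0.002,  0.001,  0.   ,  0.001]), 'joint_torque': array([ 1.0000e-03, -8.5126e+01,  6.4000e-01, -4.2600e+01, -4.9000e-02,
        1.9000e-02,  0.0000e+00]), 'tcp_pos': array([ 0.181, -0.598,  0.205]), 'orientation': array([-0.001,  0.989,  0.146, -0.   ]), 'force': array([ 0.899, -0.422,  0.104]), 'torque': array([-0.015,  0.01 , -0.019]), 'opening': np.float64(0.094)}
scene 381.4182260838301 257.85019878543835 191.7411090882426 [[-0.85, 0.526, 0.023], [0.291, 0.506, -0.812], [-0.439, -0.684, -0.583]] [ 0.474 -0.109  1.162]
top 445.1755707256306 250.5174638402206 183.39100157682404 [[-0.028, -1.0, -0.012], [-0.989, 0.029, -0.148], [0.148, 0.008, -0.989]] [0.017 0.57  1.208]
```

View pics/scene.png

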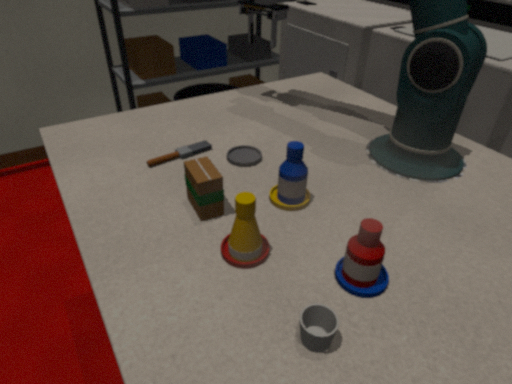

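View pics/top.png

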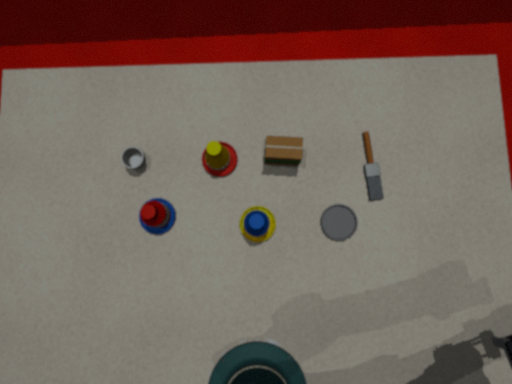

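The scene view shows the blue bottle on yellow at (291,175), yellow on red at (245,230), red on blue at (363,258), and the grey tray at (244,156). The top view shows cap tops at about blue (257,222), yellow (213,148) and red (153,211), the grey tray at (338,222), and the carton (284,150) close to the red tray. Next I'll locate these in metres.

```bash
cat > loc.py <<'E'
import numpy as np, cv2
from scipy.optimize import least_squares
def cloud(c):
    z=c["z_map"]; v,u=np.indices(z.shape); ok=z>0
    P=np.stack([(u-c["cx"])*z/c["fx"],(v-c["cy"])*z/c["fy"],z],-1)[ok]
    return (P-c["t"])@c["R"], cv2.cvtColor(c["img"],cv2.COLOR_RGB2HSV)[ok].astype(int)
HUE=dict(blue=(105,130),yellow=(22,35),red=(-8,8))
def mask(h,col):
    hh=np.where(h[:,0]>150,h[:,0]-180,h[:,0]); a,b=HUE[col]
    return (hh>=a)&(hh<=b)&(h[:,1]>120)&(h[:,2]>40)
def circ(p,r):
    f=lambda q:np.hypot(p[:,0]-q[0],p[:,1]-q[1])-r
    s=least_squares(f,np.median(p,0)[:2],loss="soft_l1",f_scale=.003); return s.x,np.abs(s.fun).mean()
E
python3 - <<'E'
from loc import *
H=dict(blue=.156,yellow=.146,red=.136); SIT=dict(blue="yellow",yellow="red",red="blue")
for n in ("scene","top"):
    c=np.load(n+".npz"); P,h=cloud(c); print(n)
    R=(P[:,0]>.2)&(P[:,0]<1)&(abs(P[:,1])<.5)
    t=R&(abs(P[:,2])<.02)&(h[:,1]<60); print(" table z",np.median(P[t,2]).round(4))
    caps={}
    for col in HUE:
        m=mask(h,col)&R
        top=m&(abs(P[:,2]-H[col])<.008); caps[col]=(P[top,:2].max(0)+P[top,:2].min(0))/2
        side=m&(P[:,2]<H[col]-.006)&(P[:,2]>H[col]-.034)
        s=circ(P[side],.02) if side.sum()>8 else None
        print(" cap",col,top.sum(),P[top].mean(0).round(4),caps[col].round(4),side.sum(),s)
    for col in HUE:
        b=[k for k in SIT if SIT[k]==col][0]
        rim=mask(h,col)&R&(P[:,2]>.007)&(P[:,2]<.022)&(np.hypot(*(P[:,:2]-caps[b]).T)<.08)&(np.hypot(*(P[:,:2]-caps[b]).T)>.03)
        print(" tray",col,rim.sum(),circ(P[rim],.0505) if rim.sum()>8 else 0)
    g=R&(h[:,2]<135)&(h[:,1]<60)&(P[:,2]<.025)&(np.hypot(P[:,0]-.42,P[:,1]+.2)<.12)
    print(" grey",g.sum(),((P[g].max(0)+P[g].min(0))/2).round(4),P[g].mean(0).round(4),np.ptp(P[g],0).round(3))
    for nm,m in (("tall>25mm any",R&(P[:,2]>.03)),):
        q=P[m]; 
        k=np.zeros((400,500),np.uint8); k[((q[:,0]-.2)*500).astype(int).clip(0,399),((q[:,1]+.5)*500).astype(int).clip(0,499)]=1
        N,L,S,C=cv2.connectedComponentsWithStats(k)
        for i in range(1,N):
            if S[i,4]>8: print("  obj x%.3f-%.3f y%.3f-%.3f"%(S[i,1]/500+.2,(S[i,1]+S[i,3])/500+.2,S[i,0]/500-.5,(S[i,0]+S[i,2])/500-.5))
E
```

```text
scene
 table z 0.0011
 cap blue 135 [ 0.4603 -0.0031  0.1555] [ 0.4566 -0.0074] 124 (array([0.47874872, 0.01777219]), np.float64(0.0029890049683587686))
 cap yellow 244 [0.6531 0.1005 0.1459] [0.6516 0.0979] 125 (array([0.67094501, 0.12628579]), np.float64(0.0033958961164160385))
 cap red 243 [0.4924 0.2724 0.1369] [0.4911 0.2715] 142 (array([0.51281464, 0.29755247]), np.float64(0.003389941462330937))
 tray blue 522 (array([0.48820058, 0.27115888]), np.float64(0.004769629449072406))
 tray yellow 174 (array([ 0.45499743, -0.01136674]), np.float64(0.003641527352180606))
 tray red 339 (array([0.64835659, 0.09215933]), np.float64(0.002893062294515511))
 grey 2010 [ 0.4235 -0.2013  0.0086] [ 0.444  -0.2038  0.0041] [0.23  0.233 0.021]
  obj x0.428-0.494 y-0.036-0.028
  obj x0.436-0.448 y-0.012--0.002
  obj x0.440-0.452 y-0.022--0.012
  obj x0.460-0.528 y0.238-0.306
  obj x0.618-0.684 y0.302-0.368
  obj x0.620-0.688 y0.076-0.134
  obj x0.626-0.636 y-0.136--0.126
  obj x0.626-0.692 y-0.144--0.034
  obj x0.628-0.634 y-0.110--0.094
  obj x0.634-0.644 y-0.118--0.102
  obj x0.636-0.662 y-0.140-
[... 1110 characters left out ...]
4-0.022
  obj x0.456-0.522 y0.230-0.298
  obj x0.464-0.484 y-0.042--0.020
  obj x0.468-0.480 y0.006-0.012
  obj x0.476-0.488 y-0.002-0.004
  obj x0.480-0.488 y-0.010--0.004
  obj x0.514-0.518 y0.254-0.270
  obj x0.520-0.524 y0.264-0.276
  obj x0.616-0.672 y0.058-0.122
  obj x0.620-0.688 y-0.142--0.038
  obj x0.620-0.632 y0.310-0.334
  obj x0.630-0.658 y0.300-0.310
  obj x0.630-0.640 y0.352-0.360
  obj x0.636-0.652 y0.116-0.126
  obj x0.642-0.648 y-0.098--0.092
  obj x0.640-0.690 y-0.082--0.056
  obj x0.642-0.684 y0.316-0.364
  obj x0.646-0.660 y-0.058--0.052
  obj x0.646-0.682 y-0.050--0.042
  obj x0.662-0.690 y-0.056--0.048
  obj x0.666-0.684 y-0.144--0.134
  obj x0.666-0.684 y-0.104--0.096
```

```bash
cat >> loc.py <<'E'
def ortho(c,z,x0=.3,y0=-.4,w=800,hgt=500):
    "top-down picture of plane z, 1 mm/px: row=x, col=y"
    x,y=np.meshgrid(x0+np.arange(hgt)/1000,y0+np.arange(w)/1000,indexing="ij")
    q=np.stack([x,y,np.full_like(x,z)],-1)@c["R"].T+c["t"]
    return cv2.remap(c["img"],(q[...,0]/q[...,2]*c["fx"]+c["cx"]).astype(np.float32),(q[...,1]/q[...,2]*c["fy"]+c["cy"]).astype(np.float32),cv2.INTER_LINEAR)
def hull_circ(M,c,r):
    v,u=np.nonzero(M); p=np.c_[v,u]/1000+[.3,-.4]
    p=p[np.hypot(*(p-c).T)<.085]
    hp=cv2.convexHull(p.astype(np.float32))[:,0]
    return circ(hp,r),len(hp),np.ptp(p,0)
E
python3 - <<'E'
from loc import *
T=dict(blue=(.492,.272),yellow=(.457,-.013),red=(.65,.092))
for n in ("scene","top"):
    c=dict(np.load(n+".npz")); o=ortho(c,.015); h=cv2.cvtColor(o,cv2.COLOR_RGB2HSV).reshape(-1,3).astype(int)
    for k,a in T.items():
        M=mask(h,k).reshape(o.shape[:2]).astype(np.uint8); M=cv2.morphologyEx(M,cv2.MORPH_OPEN,np.ones((2,2)))
        print(n,k,hull_circ(M,np.array(a),.052))
    M=((h[:,2]<125)&(h[:,1]<70)).reshape(o.shape[:2]).astype(np.uint8); M=cv2.morphologyEx(M,cv2.MORPH_OPEN,np.ones((7,7)))
    print(n,"grey",hull_circ(M,np.array((.42,-.2)),.052))
    cv2.imwrite(f"pics/ortho_{n}.png",o[::-1,::-1,::-1])
E
```

```text
scene blue ((array([0.49399567, 0.27905984]), np.float64(0.000971080572619743)), 40, array([0.104, 0.102]))
scene yellow ((array([ 0.46079569, -0.00981721]), np.float64(0.0009557105295351953)), 31, array([0.081, 0.103]))
scene red ((array([0.65226741, 0.09705978]), np.float64(0.0012938783118450433)), 43, array([0.105, 0.104]))
scene grey ((array([ 0.45037336, -0.22406856]), np.float64(0.006649738214044092)), 39, array([0.104, 0.117]))
top blue ((array([0.49078533, 0.27164253]), np.float64(0.0017565842127415846)), 40, array([0.099, 0.098]))
top yellow ((array([ 0.45917804, -0.0140409 ]), np.float64(0.0009483881929493922)), 60, array([0.102, 0.102]))
top red ((array([0.6499675 , 0.09058946]), np.float64(0.0011107507561565924)), 48, array([0.101, 0.1  ]))
top grey ((array([ 0.45031453, -0.23704608]), np.float64(0.004793618571466239)), 44, array([0.103, 0.096]))
```

View pics/ortho_top.png

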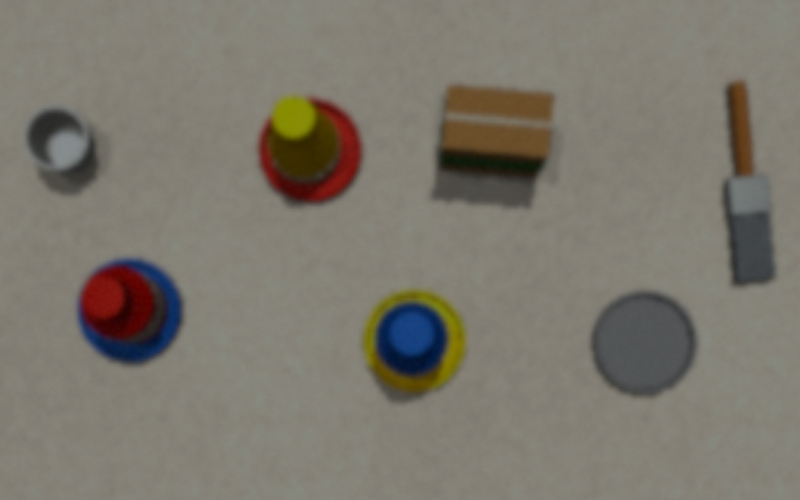

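The grey tray sits at ortho pixel (643,343), so about (0.456, -0.244). The two cameras disagree by about 5 mm in y, and the wrist camera will settle that. I'll move over the blue bottle.

{"op": "servo_tool", "data": {
  "plan": [
    {"dx":2,"dy":4,"dz":1,"grip":1},
    {"dx":4,"dy":9,"dz":2},
    {"dx":6,"dy":13,"dz":3},
    {"dx":8,"dy":18,"dz":3},
    {"dx":11,"dy":22,"dz":3},
    {"dx":13,"dy":27,"dz":3},
    {"dx":15,"dy":31,"dz":3},
    {"dx":17,"dy":36,"dz":3},
    {"dx":19,"dy":40,"dz":3},
    {"dx":21,"dy":45,"dz":3},
    {"dx":23,"dy":49,"dz":3},
    {"dx":25,"dy":53,"dz":3}
  ],
  "newtons": 30
}}

```text
$.plan[0]: bad value
```

{"op": "servo_tool", "data": {
  "plan": [
    {"dx":2,"dy":4,"dz":1,"ax":0,"ay":0,"az":0,"grip":1}
  ],
  "newtons": 30
}}

```text
clock: 0.2
tcp_pos: [0.1979, -0.5599, 0.2134]
orientation: [-0.001, 0.99, 0.144, -0.001]
force: [1.4, 1.0, -0.3]
opening: 0.0943
```

{"op": "servo_tool", "data": {
  "plan": [
    {"dx":2,"dy":4,"dz":2,"ax":0,"ay":0,"az":0,"grip":1},
    {"dx":4,"dy":9,"dz":2,"ax":0,"ay":0,"az":0,"grip":1},
    {"dx":6,"dy":13.5,"dz":2,"ax":0,"ay":0,"az":0,"grip":1},
    {"dx":8.5,"dy":18,"dz":2,"ax":0,"ay":0,"az":0,"grip":1},
    {"dx":10.5,"dy":22.5,"dz":2,"ax":0,"ay":0,"az":0,"grip":1},
    {"dx":12.5,"dy":27,"dz":2,"ax":0,"ay":0,"az":0,"grip":1},
    {"dx":15,"dy":31.5,"dz":2,"ax":0,"ay":0,"az":0,"grip":1},
    {"dx":17,"dy":36,"dz":2,"ax":0,"ay":0,"az":0,"grip":1},
    {"dx":19,"dy":40.5,"dz":2,"ax":0,"ay":0,"az":0,"grip":1},
    {"dx":21,"dy":45,"dz":2,"ax":0,"ay":0,"az":0,"grip":1},
    {"dx":23,"dy":49.5,"dz":2,"ax":0,"ay":0,"az":0,"grip":1},
    {"dx":24,"dy":51,"dz":2,"ax":0,"ay":0,"az":0,"grip":1}
  ],
  "newtons": 30
}}

```text
clock: 1.4
tcp_pos: [0.4418, -0.0439, 0.2356]
orientation: [-0.0, 0.989, 0.149, 0.0]
force: [-0.6, -0.8, -0.7]
opening: 0.0941
```

```bash
cat >> loc.py <<'E'
def wrist():
    from plant import manip, eyes
    from scipy.spatial.transform import Rotation as Ro
    o=manip.get_obs(); c=eyes.camera("wrist")
    A=np.eye(4); w,x,y,z=o["orientation"]; A[:3,:3]=Ro.from_quat([x,y,z,w]).as_matrix(); A[:3,3]=o["tcp_pos"]
    B=np.linalg.inv(A@np.array(c["T_tool_cam"])); c["R"],c["t"]=B[:3,:3],B[:3,3]
    print("clock",o["clock"].round(2),"tcp",o["tcp_pos"].round(4),"q",o["joint_positions"].round(2)); return c
E
python3 - <<'E'
from loc import *
c=wrist(); cv2.imwrite("pics/w1.png",c["img"][...,::-1]); np.savez("w1.npz",**c)
P,h=cloud(c)
print(-c["R"].T@c["t"])
for col in HUE:
    m=mask(h,col); print(col,m.sum(), P[m].min(0).round(3) if m.any() else 0,P[m].max(0).round(3) if m.any() else 0)
E
```

```text
Traceback (most recent call last):
  File "loc.py", line 30, in wrist
    print("clock",o["clock"].round(2),"tcp",o["tcp_pos"].round(4),"q",o["joint_positions"].round(2)); return c
                  ^^^^^^^^^^^^^^^^
AttributeError: 'float' object has no attribute 'round'
```

```bash
sed -i 's/o\["clock"\].round(2)/o["clock"]/;s/o\["tcp_pos"\].round(4)/np.round(o["tcp_pos"],4)/;s/o\["joint_positions"\].round(2)/np.round(o["joint_positions"],2)/' loc.py
python3 - <<'E'
from loc import *
c=wrist(); cv2.imwrite("pics/w1.png",c["img"][...,::-1]); np.savez("w1.npz",**c)
P,h=cloud(c)
print(-c["R"].T@c["t"])
for col in HUE:
    m=mask(h,col); print(col,m.sum(), P[m].min(0).round(3) if m.any() else 0,P[m].max(0).round(3) if m.any() else 0)
E
```

```text
clock 1.45 tcp [ 0.4427 -0.0433  0.2356] q [ 0.53  0.08 -0.53  1.99  0.04  1.08 -1.28]
[ 0.51260241 -0.02152315  0.41403469]
blue 5205 [ 0.43  -0.043  0.002] [0.541 0.294 0.158]
yellow 1808 [ 0.422 -0.097  0.003] [0.629 0.037 0.361]
red 928 [0.462 0.052 0.004] [0.618 0.256 0.078]
```

View pics/w1.png

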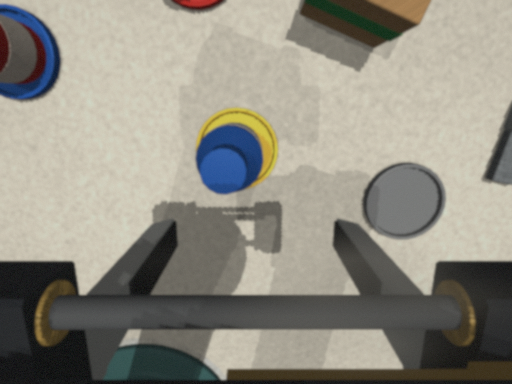

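The wrist view shows the blue cap at (222,170), the yellow rim around (237,148), and the grey tray at (404,200). I'll measure these.

```bash
python3 - <<'E'
from loc import *
c=dict(np.load("w1.npz")); P,h=cloud(c)
t=(h[:,1]<60)&(abs(P[:,2])<.02)&(P[:,0]>.4); print("table",np.median(P[t,2]))
m=mask(h,"blue")&(abs(P[:,2]-.156)<.005)&(abs(P[:,1])<.05); print("cap z",np.median(P[m,2]),"c",(P[m].max(0)+P[m].min(0))/2,np.ptp(P[m],0))
print(circ(P[mask(h,"blue")&(P[:,2]<.15)&(P[:,2]>.123)&(abs(P[:,1])<.08)],.02))
o=ortho(c,.015); hh=cv2.cvtColor(o,cv2.COLOR_RGB2HSV).reshape(-1,3).astype(int)
M=cv2.morphologyEx(mask(hh,"yellow").reshape(o.shape[:2]).astype(np.uint8),cv2.MORPH_OPEN,np.ones((2,2)))
print("yellow",hull_circ(M,np.array((.458,-.012)),.052))
g=P[(P[:,2]>.010)&(P[:,2]<.025)&(np.hypot(P[:,0]-.456,P[:,1]+.244)<.065)]; print("grey",len(g),circ(g,.0495),(g.max(0)+g.min(0))/2,np.ptp(g,0))
cv2.imwrite("pics/o1.png",o[::-1,::-1,::-1][100:,300:])
E
```

```text
table -0.000600899178600145
cap z 0.1551661020983624 c [ 0.4585932  -0.01009032  0.15442115] [0.03769356 0.03953564 0.00669155]
(array([ 0.45721195, -0.00985619]), np.float64(0.0001242749613967787))
yellow ((array([ 0.45969927, -0.01215064]), np.float64(0.0008205787390926109)), 42, array([0.087, 0.101]))
grey 1052 (array([ 0.45819515, -0.24328259]), np.float64(0.0013430011580359928)) [ 0.45824238 -0.24406314  0.0137731 ] [0.10330495 0.10371552 0.00753535]
```

View pics/o1.png

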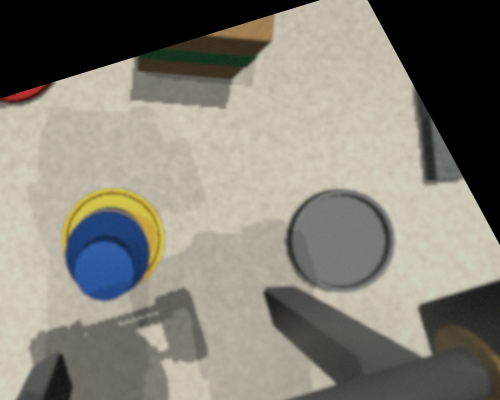

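{"op": "servo_tool", "data": {
  "plan": [
    {"dx":1.5,"dy":3.4,"dz":-2,"ax":0,"ay":0,"az":0,"grip":1},
    {"dx":1.5,"dy":3.4,"dz":-4,"ax":0,"ay":0,"az":0,"grip":1},
    {"dx":1.5,"dy":3.4,"dz":-4,"ax":0,"ay":0,"az":0,"grip":1},
    {"dx":1.5,"dy":3.4,"dz":-4,"ax":0,"ay":0,"az":0,"grip":1}
  ],
  "newtons": 30
}}

```text
clock: 1.9
tcp_pos: [0.4556, -0.0152, 0.1957]
orientation: [-0.0, 0.989, 0.146, -0.0]
force: [0.9, 0.3, 0.2]
opening: 0.0941
```

{"op": "servo_tool", "data": {
  "plan": [
    {"dx":0.2,"dy":0.5,"dz":-2,"ax":0,"ay":0,"az":0,"grip":1},
    {"dx":0.2,"dy":0.5,"dz":-5,"ax":0,"ay":0,"az":0,"grip":1},
    {"dx":0.2,"dy":0.5,"dz":-6.8,"ax":0,"ay":0,"az":0,"grip":1},
    {"dx":0.2,"dy":0.5,"dz":-7.3,"ax":0,"ay":0,"az":0,"grip":1},
    {"dx":0.2,"dy":0.5,"dz":-7.3,"ax":0,"ay":0,"az":0,"grip":1},
    {"dx":0.2,"dy":0.5,"dz":-7.3,"ax":0,"ay":0,"az":0,"grip":0.45},
    {"dx":0.2,"dy":0.5,"dz":-7.3,"ax":0,"ay":0,"az":0,"grip":0.3},
    {"dx":0.2,"dy":0.5,"dz":-7.3,"ax":0,"ay":0,"az":0,"grip":0.3},
    {"dx":0.2,"dy":0.5,"dz":-7.3,"ax":0,"ay":0,"az":0,"grip":0.3},
    {"dx":0.2,"dy":0.5,"dz":-7.3,"ax":0,"ay":0,"az":0,"grip":0.3},
    {"dx":0.2,"dy":0.5,"dz":-7.3,"ax":0,"ay":0,"az":0,"grip":0.3},
    {"dx":0.2,"dy":0.5,"dz":-7.3,"ax":0,"ay":0,"az":0,"grip":0.3}
  ],
  "newtons": 30
}}

```text
clock: 3.1
tcp_pos: [0.458, -0.0092, 0.1224]
orientation: [-0.0, 0.989, 0.146, -0.0]
force: [0.0, 0.7, 0.1]
opening: 0.0414
```

{"op": "servo_tool", "data": {
  "plan": [
    {"dx":0,"dy":0,"dz":0,"ax":0,"ay":0,"az":0,"grip":0.2},
    {"dx":0,"dy":0,"dz":0,"ax":0,"ay":0,"az":0,"grip":0.2},
    {"dx":0,"dy":0,"dz":0,"ax":0,"ay":0,"az":0,"grip":0.2},
    {"dx":0,"dy":0,"dz":1,"ax":0,"ay":0,"az":0,"grip":0.2},
    {"dx":0,"dy":0,"dz":2,"ax":0,"ay":0,"az":0,"grip":0.2},
    {"dx":0,"dy":0,"dz":3,"ax":0,"ay":0,"az":0,"grip":0.2},
    {"dx":0,"dy":0,"dz":3,"ax":0,"ay":0,"az":0,"grip":0.2}
  ],
  "newtons": 30
}}

```text
clock: 3.8
tcp_pos: [0.4588, -0.0092, 0.1541]
orientation: [0.0, 0.989, 0.146, 0.001]
force: [-0.8, -0.2, -2.6]
opening: 0.0397
```

{"op": "servo_tool", "data": {
  "plan": [
    {"dx":0,"dy":-1,"dz":1,"ax":0,"ay":0,"az":0,"grip":0.2},
    {"dx":0,"dy":-3,"dz":1.5,"ax":0,"ay":0,"az":0,"grip":0.2},
    {"dx":0,"dy":-6,"dz":1.5,"ax":0,"ay":0,"az":0,"grip":0.2},
    {"dx":0,"dy":-9.5,"dz":1.5,"ax":0,"ay":0,"az":0,"grip":0.2},
    {"dx":0,"dy":-13,"dz":1.5,"ax":0,"ay":0,"az":0,"grip":0.2},
    {"dx":0,"dy":-16.5,"dz":1.5,"ax":0,"ay":0,"az":0,"grip":0.2},
    {"dx":0,"dy":-19.5,"dz":1.5,"ax":0,"ay":0,"az":0,"grip":0.2},
    {"dx":0,"dy":-22,"dz":1.5,"ax":0,"ay":0,"az":0,"grip":0.2},
    {"dx":0,"dy":-23.1,"dz":1,"ax":0,"ay":0,"az":0,"grip":0.2},
    {"dx":0,"dy":-23.4,"dz":0.5,"ax":0,"ay":0,"az":0,"grip":0.2},
    {"dx":0,"dy":-23.4,"dz":0,"ax":0,"ay":0,"az":0,"grip":0.2},
    {"dx":0,"dy":-23.4,"dz":0,"ax":0,"ay":0,"az":0,"grip":0.2}
  ],
  "newtons": 30
}}

```text
clock: 5.0
tcp_pos: [0.4578, -0.2417, 0.1516]
orientation: [-0.001, 0.989, 0.147, -0.001]
force: [-0.3, 1.2, -3.0]
opening: 0.0393
```

```bash
python3 - <<'E'
from loc import *
c=wrist(); cv2.imwrite("pics/w2.png",c["img"][...,::-1]); np.savez("w2.npz",**c)
P,h=cloud(c)
g=P[(P[:,2]>.010)&(P[:,2]<.022)&(h[:,1]<60)&(np.hypot(P[:,0]-.458,P[:,1]+.244)<.065)]; print("grey",len(g),circ(g,.0495))
b=P[mask(h,"blue")&(np.hypot(P[:,0]-.458,P[:,1]+.244)<.065)]; print(len(b),b[:,2].min(),b[:,2].max())
low=b[(b[:,2]<.09)]; print(circ(low,.035) if len(low)>20 else len(low))
E
```

```text
clock 5.0 tcp [ 0.4578 -0.2417  0.1516] q [ 0.76  0.31 -0.4   1.92  0.15  0.94 -0.98]
grey 933 (array([ 0.45808218, -0.24442253]), np.float64(0.0012819182149622476))
8651 0.10952717135998091 0.18658589102092496
0
```

View pics/w2.png

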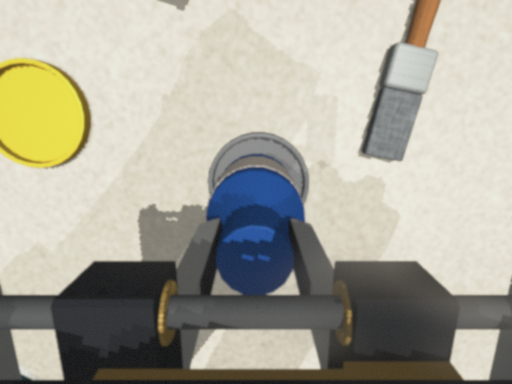

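The wrist view shows the blue bottle centred over the grey tray (258,180), with the yellow tray now empty at (40,112). I'll lower it.

{"op": "servo_tool", "data": {
  "plan": [
    {"dx":0,"dy":-0.1,"dz":-0.8,"ax":0,"ay":0,"az":0,"grip":0.2},
    {"dx":0,"dy":-0.1,"dz":-1.6,"ax":0,"ay":0,"az":0,"grip":0.2},
    {"dx":0,"dy":-0.1,"dz":-2.2,"ax":0,"ay":0,"az":0,"grip":0.2},
    {"dx":0,"dy":-0.1,"dz":-2.6,"ax":0,"ay":0,"az":0,"grip":0.2},
    {"dx":0,"dy":-0.1,"dz":-2.8,"ax":0,"ay":0,"az":0,"grip":0.2},
    {"dx":0,"dy":-0.1,"dz":-2.9,"ax":0,"ay":0,"az":0,"grip":0.2},
    {"dx":0,"dy":-0.1,"dz":-2.95,"ax":0,"ay":0,"az":0,"grip":0.2},
    {"dx":0,"dy":-0.1,"dz":-2.95,"ax":0,"ay":0,"az":0,"grip":0.2}
  ],
  "newtons": 30
}}

```text
clock: 5.85
tcp_pos: [0.4581, -0.2442, 0.123]
orientation: [0.0, 0.989, 0.146, 0.0]
force: [0.4, 0.1, -2.5]
opening: 0.0395
```

```bash
python3 - <<'E'
from loc import *
c=dict(np.load("w2.npz"))
o=ortho(c,.015); hh=cv2.cvtColor(o,cv2.COLOR_RGB2HSV).reshape(-1,3).astype(int)
M=cv2.morphologyEx(mask(hh,"yellow").reshape(o.shape[:2]).astype(np.uint8),cv2.MORPH_OPEN,np.ones((2,2)))
print("yellow",hull_circ(M,np.array((.458,-.012)),.052))
E
```

```text
yellow ((array([ 0.46254149, -0.01727137]), np.float64(0.0015957679159629295)), 48, array([0.101, 0.088]))
```

{"op": "servo_tool", "data": {
  "plan": [
    {"dx":0,"dy":0,"dz":-0.05,"ax":0,"ay":0,"az":0,"grip":0.2},
    {"dx":0,"dy":0,"dz":-0.1,"ax":0,"ay":0,"az":0,"grip":0.2},
    {"dx":0,"dy":0,"dz":-0.1,"ax":0,"ay":0,"az":0,"grip":0.2},
    {"dx":0,"dy":0,"dz":-0.1,"ax":0,"ay":0,"az":0,"grip":0.2}
  ],
  "newtons": 30
}}

```text
clock: 6.25
tcp_pos: [0.4583, -0.2444, 0.1223]
orientation: [0.0, 0.989, 0.146, 0.0]
force: [-0.8, 0.3, 6.3]
opening: 0.0398
```

{"op": "servo_tool", "data": {
  "plan": [
    {"dx":0,"dy":0,"dz":0,"ax":0,"ay":0,"az":0,"grip":0.5},
    {"dx":0,"dy":0,"dz":0,"ax":0,"ay":0,"az":0,"grip":0.6},
    {"dx":0,"dy":0,"dz":0,"ax":0,"ay":0,"az":0,"grip":0.8},
    {"dx":0,"dy":0,"dz":0,"ax":0,"ay":0,"az":0,"grip":1},
    {"dx":0,"dy":0,"dz":0,"ax":0,"ay":0,"az":0,"grip":1},
    {"dx":0,"dy":0,"dz":1,"ax":0,"ay":0,"az":0,"grip":1},
    {"dx":0,"dy":0,"dz":3,"ax":0,"ay":0,"az":0,"grip":1},
    {"dx":0,"dy":0,"dz":6,"ax":0,"ay":0,"az":0,"grip":1},
    {"dx":0,"dy":0,"dz":8,"ax":0,"ay":0,"az":0,"grip":1}
  ],
  "newtons": 30
}}

```text
clock: 7.15
tcp_pos: [0.4584, -0.2442, 0.2044]
orientation: [0.0, 0.989, 0.146, 0.001]
force: [0.0, -0.8, 0.3]
opening: 0.0942
```

{"op": "servo_tool", "data": {
  "plan": [
    {"dx":1.5,"dy":2.5,"dz":2,"ax":0,"ay":0,"az":0,"grip":1},
    {"dx":3.5,"dy":6,"dz":2,"ax":0,"ay":0,"az":0,"grip":1},
    {"dx":5.5,"dy":10,"dz":2,"ax":0,"ay":0,"az":0,"grip":1},
    {"dx":8,"dy":14,"dz":2,"ax":0,"ay":0,"az":0,"grip":1},
    {"dx":10.5,"dy":18,"dz":2,"ax":0,"ay":0,"az":0,"grip":1},
    {"dx":13,"dy":22,"dz":2,"ax":0,"ay":0,"az":0,"grip":1},
    {"dx":15,"dy":26,"dz":2,"ax":0,"ay":0,"az":0,"grip":1},
    {"dx":17,"dy":29.5,"dz":2,"ax":0,"ay":0,"az":0,"grip":1},
    {"dx":18.5,"dy":32,"dz":2,"ax":0,"ay":0,"az":0,"grip":1},
    {"dx":19.4,"dy":33.4,"dz":2,"ax":0,"ay":0,"az":0,"grip":1},
    {"dx":19.4,"dy":33.4,"dz":2,"ax":0,"ay":0,"az":0,"grip":1},
    {"dx":19.4,"dy":33.4,"dz":2,"ax":0,"ay":0,"az":0,"grip":1}
  ],
  "newtons": 30
}}

```text
clock: 8.35
tcp_pos: [0.6518, 0.0888, 0.222]
orientation: [0.0, 0.989, 0.146, -0.0]
force: [0.3, -0.2, 0.7]
opening: 0.0937
```

```bash
cat > meas.py <<'E'
from loc import *
def meas(c,bottle,tray,near,H):
    P,h=cloud(c); d=np.hypot(P[:,0]-near[0],P[:,1]-near[1])<.09
    m=mask(h,bottle)&d&(abs(P[:,2]-H)<.005)
    s=mask(h,bottle)&d&(P[:,2]<H-.006)&(P[:,2]>H-.033)
    print("cap top",((P[m].max(0)+P[m].min(0))/2).round(4) if m.any() else None,"side",circ(P[s],.02) if s.sum()>20 else None)
    o=ortho(c,.015); hh=cv2.cvtColor(o,cv2.COLOR_RGB2HSV).reshape(-1,3).astype(int)
    M=cv2.morphologyEx(mask(hh,tray).reshape(o.shape[:2]).astype(np.uint8),cv2.MORPH_OPEN,np.ones((2,2)))
    print("tray",tray,hull_circ(M,np.array(near),.052))
E
python3 - <<'E'
from meas import *
c=wrist(); np.savez("w3.npz",**c); cv2.imwrite("pics/w3.png",c["img"][...,::-1])
meas(c,"yellow","red",(.651,.093),.146)
E
```

```text
clock 8.35 tcp [0.6518 0.0888 0.222 ] q [ 0.18  0.51 -0.53  1.49  0.27  1.21 -1.66]
cap top [0.6535 0.0965 0.1444] side (array([0.65262306, 0.09650861]), np.float64(0.00013754302257579202))
tray red ((array([0.65173656, 0.09239671]), np.float64(0.0012864278449013842)), 52, array([0.09, 0.1 ]))
```

View pics/w3.png

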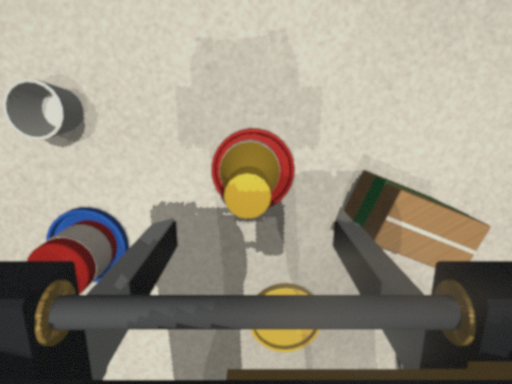

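The wrist view shows the yellow cap at (247,195) centred between the fingers, the red tray around (253,170), and the carton at (415,220) clear of the fingers. I'll descend and grip.

{"op": "servo_tool", "data": {
  "plan": [
    {"dx":0.1,"dy":0.7,"dz":-2.5,"ax":0,"ay":0,"az":0,"grip":1},
    {"dx":0.1,"dy":0.7,"dz":-6,"ax":0,"ay":0,"az":0,"grip":1},
    {"dx":0.1,"dy":0.7,"dz":-9,"ax":0,"ay":0,"az":0,"grip":1},
    {"dx":0.1,"dy":0.7,"dz":-10.5,"ax":0,"ay":0,"az":0,"grip":0.8},
    {"dx":0.1,"dy":0.7,"dz":-10.9,"ax":0,"ay":0,"az":0,"grip":0.6},
    {"dx":0.1,"dy":0.7,"dz":-10.9,"ax":0,"ay":0,"az":0,"grip":0.5},
    {"dx":0.1,"dy":0.7,"dz":-10.9,"ax":0,"ay":0,"az":0,"grip":0.45},
    {"dx":0.1,"dy":0.7,"dz":-10.9,"ax":0,"ay":0,"az":0,"grip":0.3},
    {"dx":0.1,"dy":0.7,"dz":-10.9,"ax":0,"ay":0,"az":0,"grip":0.2},
    {"dx":0.1,"dy":0.7,"dz":-10.9,"ax":0,"ay":0,"az":0,"grip":0.2},
    {"dx":0.1,"dy":0.7,"dz":-10.9,"ax":0,"ay":0,"az":0,"grip":0.2},
    {"dx":0.1,"dy":0.7,"dz":-10.9,"ax":0,"ay":0,"az":0,"grip":0.2}
  ],
  "newtons": 30
}}

```text
clock: 9.6
tcp_pos: [0.6533, 0.0967, 0.1133]
orientation: [0.0, 0.989, 0.146, 0.0]
force: [-0.1, -0.8, 4.8]
opening: 0.0398
```

{"op": "servo_tool", "data": {
  "plan": [
    {"dx":0,"dy":0,"dz":0,"ax":0,"ay":0,"az":0,"grip":0.2},
    {"dx":0,"dy":0,"dz":0,"ax":0,"ay":0,"az":0,"grip":0.2},
    {"dx":0,"dy":0,"dz":1,"ax":0,"ay":0,"az":0,"grip":0.2},
    {"dx":0,"dy":0,"dz":2.5,"ax":0,"ay":0,"az":0,"grip":0.2},
    {"dx":0,"dy":0,"dz":4,"ax":0,"ay":0,"az":0,"grip":0.2},
    {"dx":0,"dy":0,"dz":4,"ax":0,"ay":0,"az":0,"grip":0.2}
  ],
  "newtons": 30
}}

```text
clock: 10.2
tcp_pos: [0.6542, 0.0973, 0.1559]
orientation: [-0.0, 0.989, 0.146, 0.002]
force: [0.6, -0.0, -4.2]
opening: 0.0394
```

{"op": "servo_tool", "data": {
  "plan": [
    {"dx":-1,"dy":-0.6,"dz":0,"ax":0,"ay":0,"az":0,"grip":0.2},
    {"dx":-3,"dy":-1.7,"dz":0,"ax":0,"ay":0,"az":0,"grip":0.2},
    {"dx":-6,"dy":-3.4,"dz":0,"ax":0,"ay":0,"az":0,"grip":0.2},
    {"dx":-9,"dy":-5.1,"dz":0,"ax":0,"ay":0,"az":0,"grip":0.2},
    {"dx":-12,"dy":-6.8,"dz":0,"ax":0,"ay":0,"az":0,"grip":0.2},
    {"dx":-15,"dy":-8.5,"dz":0,"ax":0,"ay":0,"az":0,"grip":0.2},
    {"dx":-17.5,"dy":-9.9,"dz":0,"ax":0,"ay":0,"az":0,"grip":0.2},
    {"dx":-18.8,"dy":-10.7,"dz":0,"ax":0,"ay":0,"az":0,"grip":0.2},
    {"dx":-19.3,"dy":-11,"dz":0,"ax":0,"ay":0,"az":0,"grip":0.2},
    {"dx":-19.3,"dy":-11,"dz":-1,"ax":0,"ay":0,"az":0,"grip":0.2},
    {"dx":-19.3,"dy":-11,"dz":-1,"ax":0,"ay":0,"az":0,"grip":0.2},
    {"dx":-19.3,"dy":-11,"dz":-1,"ax":0,"ay":0,"az":0,"grip":0.2}
  ],
  "newtons": 30
}}

```text
clock: 11.4
tcp_pos: [0.4604, -0.0124, 0.1424]
orientation: [-0.001, 0.989, 0.147, -0.0]
force: [0.7, 0.5, -4.5]
opening: 0.04
```

```bash
python3 - <<'E'
from meas import *
c=wrist(); np.savez("w4.npz",**c); cv2.imwrite("pics/w4.png",c["img"][...,::-1])
P,h=cloud(c); g=P[mask(h,"yellow")&(P[:,2]>.008)&(P[:,2]<.02)&(P[:,0]>.455)]; print(len(g),circ(g,.0495))
E
```

```text
clock 11.4 tcp [ 0.4604 -0.0124  0.1424] q [ 0.45  0.24 -0.55  2.06  0.16  0.88 -1.47]
865 (array([ 0.45922562, -0.01278737]), np.float64(0.0012922393402154705))
```

View pics/w4.png

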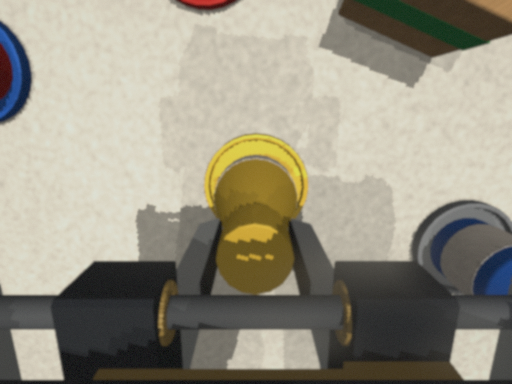

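The yellow bottle is centred over the yellow tray at (256,180), and the blue one stands in grey at (470,250). I'll lower in small steps.

{"op": "servo_tool", "data": {
  "plan": [
    {"dx":0,"dy":0,"dz":-0.8,"ax":0,"ay":0,"az":0,"grip":0.2},
    {"dx":0,"dy":0,"dz":-1.6,"ax":0,"ay":0,"az":0,"grip":0.2},
    {"dx":0,"dy":0,"dz":-2.3,"ax":0,"ay":0,"az":0,"grip":0.2},
    {"dx":0,"dy":0,"dz":-2.6,"ax":0,"ay":0,"az":0,"grip":0.2},
    {"dx":0,"dy":0,"dz":-2.8,"ax":0,"ay":0,"az":0,"grip":0.2},
    {"dx":0,"dy":0,"dz":-2.9,"ax":0,"ay":0,"az":0,"grip":0.2},
    {"dx":0,"dy":0,"dz":-2.9,"ax":0,"ay":0,"az":0,"grip":0.2},
    {"dx":0,"dy":0,"dz":-2.95,"ax":0,"ay":0,"az":0,"grip":0.2},
    {"dx":0,"dy":0,"dz":-2.95,"ax":0,"ay":0,"az":0,"grip":0.2}
  ],
  "newtons": 30
}}

```text
clock: 12.35
tcp_pos: [0.4601, -0.0132, 0.1136]
orientation: [0.0, 0.989, 0.146, 0.0]
force: [0.1, -0.0, -5.7]
opening: 0.0392
```

{"op": "servo_tool", "data": {
  "plan": [
    {"dx":0,"dy":0,"dz":-0.05,"ax":0,"ay":0,"az":0,"grip":0.2},
    {"dx":0,"dy":0,"dz":-0.1,"ax":0,"ay":0,"az":0,"grip":0.2},
    {"dx":0,"dy":0,"dz":-0.1,"ax":0,"ay":0,"az":0,"grip":0.2},
    {"dx":0,"dy":0,"dz":-0.1,"ax":0,"ay":0,"az":0,"grip":0.2}
  ],
  "newtons": 30
}}

```text
clock: 12.75
tcp_pos: [0.4605, -0.0133, 0.1132]
orientation: [0.0, 0.989, 0.146, 0.0]
force: [-2.9, -0.2, 11.0]
opening: 0.0397
```

{"op": "servo_tool", "data": {
  "plan": [
    {"dx":0,"dy":0,"dz":0.05,"ax":0,"ay":0,"az":0,"grip":0.5},
    {"dx":0,"dy":0,"dz":0.05,"ax":0,"ay":0,"az":0,"grip":0.6},
    {"dx":0,"dy":0,"dz":0.05,"ax":0,"ay":0,"az":0,"grip":0.8},
    {"dx":0,"dy":0,"dz":0.05,"ax":0,"ay":0,"az":0,"grip":1},
    {"dx":0,"dy":0,"dz":0.05,"ax":0,"ay":0,"az":0,"grip":1},
    {"dx":0,"dy":0,"dz":1,"ax":0,"ay":0,"az":0,"grip":1},
    {"dx":0,"dy":0,"dz":3,"ax":0,"ay":0,"az":0,"grip":1},
    {"dx":0,"dy":0,"dz":6,"ax":0,"ay":0,"az":0,"grip":1},
    {"dx":0,"dy":0,"dz":9,"ax":0,"ay":0,"az":0,"grip":1}
  ],
  "newtons": 30
}}

```text
clock: 13.65
tcp_pos: [0.4597, -0.0129, 0.204]
orientation: [-0.0, 0.989, 0.147, -0.0]
force: [-0.2, 0.2, -0.6]
opening: 0.0941
```

{"op": "servo_tool", "data": {
  "plan": [
    {"dx":0.3,"dy":2,"dz":0,"ax":0,"ay":0,"az":0,"grip":1},
    {"dx":0.5,"dy":5,"dz":0,"ax":0,"ay":0,"az":0,"grip":1},
    {"dx":1,"dy":9,"dz":0,"ax":0,"ay":0,"az":0,"grip":1},
    {"dx":1.5,"dy":13,"dz":0,"ax":0,"ay":0,"az":0,"grip":1},
    {"dx":2,"dy":17,"dz":0,"ax":0,"ay":0,"az":0,"grip":1},
    {"dx":2.5,"dy":21,"dz":0,"ax":0,"ay":0,"az":0,"grip":1},
    {"dx":2.8,"dy":24.5,"dz":0,"ax":0,"ay":0,"az":0,"grip":1},
    {"dx":3,"dy":27,"dz":0,"ax":0,"ay":0,"az":0,"grip":1},
    {"dx":3.1,"dy":28.2,"dz":0,"ax":0,"ay":0,"az":0,"grip":1},
    {"dx":3.1,"dy":28.2,"dz":0,"ax":0,"ay":0,"az":0,"grip":1},
    {"dx":3.1,"dy":28.2,"dz":0,"ax":0,"ay":0,"az":0,"grip":1}
  ],
  "newtons": 30
}}

```text
clock: 14.75
tcp_pos: [0.4912, 0.2676, 0.2025]
orientation: [0.0, 0.989, 0.146, -0.0]
force: [0.4, 0.1, -0.9]
opening: 0.0942
```

```bash
python3 - <<'E'
from meas import *
c=wrist(); np.savez("w5.npz",**c); cv2.imwrite("pics/w5.png",c["img"][...,::-1])
meas(c,"red","blue",(.491,.27),.136)
E
```

```text
clock 14.75 tcp [0.4912 0.2676 0.2025] q [-0.    0.38 -0.69  1.76  0.27  1.09 -2.06]
cap top [0.4931 0.2699 0.1341] side (array([0.4914458 , 0.26969536]), np.float64(0.0001285235720659676))
tray blue ((array([0.49053948, 0.27278515]), np.float64(0.0012443645837621454)), 43, array([0.091, 0.099]))
```

View pics/w5.png

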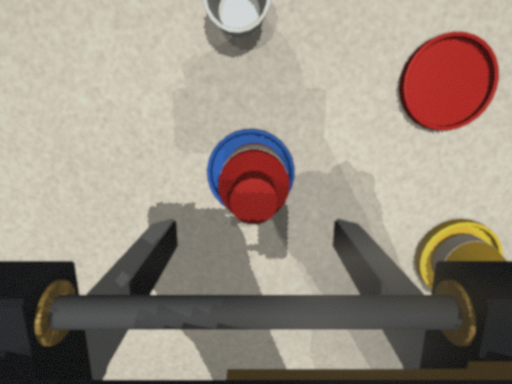

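The red cap at (252,198) is centred between the fingers, with the blue tray around (251,170) and the red tray empty at (450,80). I'll descend, grip and lift.

{"op": "servo_tool", "data": {
  "plan": [
    {"dx":0.1,"dy":0.1,"dz":-2.5,"ax":0,"ay":0,"az":0,"grip":1},
    {"dx":0.1,"dy":0.1,"dz":-6,"ax":0,"ay":0,"az":0,"grip":1},
    {"dx":0.1,"dy":0.1,"dz":-8.5,"ax":0,"ay":0,"az":0,"grip":1},
    {"dx":0.1,"dy":0.1,"dz":-9.6,"ax":0,"ay":0,"az":0,"grip":0.8},
    {"dx":0.1,"dy":0.1,"dz":-9.9,"ax":0,"ay":0,"az":0,"grip":0.6},
    {"dx":0.1,"dy":0.1,"dz":-9.9,"ax":0,"ay":0,"az":0,"grip":0.5},
    {"dx":0.1,"dy":0.1,"dz":-9.9,"ax":0,"ay":0,"az":0,"grip":0.45},
    {"dx":0.1,"dy":0.1,"dz":-9.9,"ax":0,"ay":0,"az":0,"grip":0.3},
    {"dx":0.1,"dy":0.1,"dz":-9.9,"ax":0,"ay":0,"az":0,"grip":0.2},
    {"dx":0.1,"dy":0.1,"dz":-9.9,"ax":0,"ay":0,"az":0,"grip":0.2},
    {"dx":0.1,"dy":0.1,"dz":-9.9,"ax":0,"ay":0,"az":0,"grip":0.2},
    {"dx":0.1,"dy":0.1,"dz":-9.9,"ax":0,"ay":0,"az":0,"grip":0.2}
  ],
  "newtons": 30
}}

```text
clock: 16.0
tcp_pos: [0.4923, 0.2697, 0.1037]
orientation: [0.0, 0.989, 0.146, 0.0]
force: [0.1, -2.1, 5.2]
opening: 0.0396
```

{"op": "servo_tool", "data": {
  "plan": [
    {"dx":0,"dy":0,"dz":0,"ax":0,"ay":0,"az":0,"grip":0.2},
    {"dx":0,"dy":0,"dz":0,"ax":0,"ay":0,"az":0,"grip":0.2},
    {"dx":0,"dy":0,"dz":1,"ax":0,"ay":0,"az":0,"grip":0.2},
    {"dx":0,"dy":0,"dz":2.5,"ax":0,"ay":0,"az":0,"grip":0.2},
    {"dx":0,"dy":0,"dz":4,"ax":0,"ay":0,"az":0,"grip":0.2},
    {"dx":0,"dy":0,"dz":4,"ax":0,"ay":0,"az":0,"grip":0.2}
  ],
  "newtons": 30
}}

```text
clock: 16.6
tcp_pos: [0.493, 0.2706, 0.146]
orientation: [-0.001, 0.989, 0.146, 0.002]
force: [0.7, -0.1, -4.8]
opening: 0.0393
```

{"op": "servo_tool", "data": {
  "plan": [
    {"dx":0.6,"dy":-0.7,"dz":0,"ax":0,"ay":0,"az":0,"grip":0.2},
    {"dx":2,"dy":-2.2,"dz":0,"ax":0,"ay":0,"az":0,"grip":0.2},
    {"dx":4.4,"dy":-4.8,"dz":0,"ax":0,"ay":0,"az":0,"grip":0.2},
    {"dx":7,"dy":-7.7,"dz":0,"ax":0,"ay":0,"az":0,"grip":0.2},
    {"dx":9.6,"dy":-10.6,"dz":0,"ax":0,"ay":0,"az":0,"grip":0.2},
    {"dx":12.2,"dy":-13.5,"dz":0,"ax":0,"ay":0,"az":0,"grip":0.2},
    {"dx":14.4,"dy":-15.9,"dz":0,"ax":0,"ay":0,"az":0,"grip":0.2},
    {"dx":15.6,"dy":-17.2,"dz":0,"ax":0,"ay":0,"az":0,"grip":0.2},
    {"dx":16,"dy":-17.7,"dz":-0.5,"ax":0,"ay":0,"az":0,"grip":0.2},
    {"dx":16,"dy":-17.7,"dz":-1,"ax":0,"ay":0,"az":0,"grip":0.2},
    {"dx":16,"dy":-17.7,"dz":-1,"ax":0,"ay":0,"az":0,"grip":0.2},
    {"dx":16,"dy":-17.7,"dz":-1,"ax":0,"ay":0,"az":0,"grip":0.2}
  ],
  "newtons": 30
}}

```text
clock: 17.8
tcp_pos: [0.6512, 0.0942, 0.1333]
orientation: [-0.0, 0.989, 0.147, -0.0]
force: [-0.2, -0.2, -4.8]
opening: 0.0394
```

```bash
python3 - <<'E'
from meas import *
c=wrist(); np.savez("w6.npz",**c); cv2.imwrite("pics/w6.png",c["img"][...,::-1])
P,h=cloud(c); g=P[mask(h,"red")&(P[:,2]>.008)&(P[:,2]<.02)&(P[:,0]>.64)]; print(len(g),circ(g,.0495))
E
```

```text
clock 17.8 tcp [0.6512 0.0942 0.1333] q [ 0.21  0.61 -0.58  1.57  0.37  1.07 -1.74]
905 (array([0.65043934, 0.09207864]), np.float64(0.0012640968918441362))
```

View pics/w6.png

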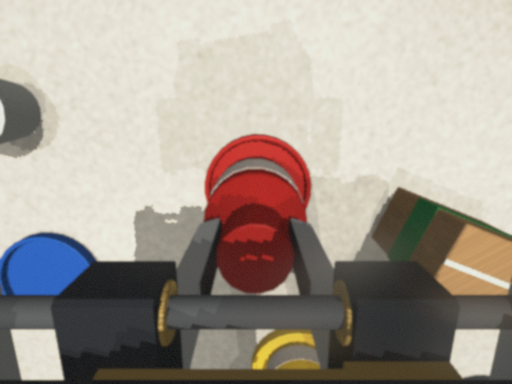

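The red bottle is centred over the red tray at (258,180). I'll lower it.

{"op": "servo_tool", "data": {
  "plan": [
    {"dx":0,"dy":0,"dz":-0.8,"ax":0,"ay":0,"az":0,"grip":0.2},
    {"dx":0,"dy":0,"dz":-1.6,"ax":0,"ay":0,"az":0,"grip":0.2},
    {"dx":0,"dy":0,"dz":-2.3,"ax":0,"ay":0,"az":0,"grip":0.2},
    {"dx":0,"dy":0,"dz":-2.6,"ax":0,"ay":0,"az":0,"grip":0.2},
    {"dx":0,"dy":0,"dz":-2.8,"ax":0,"ay":0,"az":0,"grip":0.2},
    {"dx":0,"dy":0,"dz":-2.9,"ax":0,"ay":0,"az":0,"grip":0.2},
    {"dx":0,"dy":0,"dz":-2.9,"ax":0,"ay":0,"az":0,"grip":0.2},
    {"dx":0,"dy":0,"dz":-2.95,"ax":0,"ay":0,"az":0,"grip":0.2},
    {"dx":0,"dy":0,"dz":-3,"ax":0,"ay":0,"az":0,"grip":0.2},
    {"dx":0,"dy":0,"dz":-3,"ax":0,"ay":0,"az":0,"grip":0.2},
    {"dx":0,"dy":0,"dz":-3,"ax":0,"ay":0,"az":0,"grip":0.2}
  ],
  "newtons": 30
}}

```text
clock: 18.95
tcp_pos: [0.6522, 0.0928, 0.1038]
orientation: [-0.0, 0.989, 0.146, 0.0]
force: [-0.2, 0.5, -0.4]
opening: 0.0393
```

{"op": "servo_tool", "data": {
  "plan": [
    {"dx":0,"dy":0,"dz":-0.05,"ax":0,"ay":0,"az":0,"grip":0.2},
    {"dx":0,"dy":0,"dz":-0.05,"ax":0,"ay":0,"az":0,"grip":0.2},
    {"dx":0,"dy":0,"dz":-0.05,"ax":0,"ay":0,"az":0,"grip":0.2}
  ],
  "newtons": 30
}}

```text
clock: 19.25
tcp_pos: [0.6524, 0.0928, 0.1037]
orientation: [0.0, 0.989, 0.146, 0.0]
force: [-2.0, -0.2, 6.2]
opening: 0.0397
```

{"op": "servo_tool", "data": {
  "plan": [
    {"dx":0,"dy":0,"dz":0,"ax":0,"ay":0,"az":0,"grip":0.5},
    {"dx":0,"dy":0,"dz":0,"ax":0,"ay":0,"az":0,"grip":0.6},
    {"dx":0,"dy":0,"dz":0,"ax":0,"ay":0,"az":0,"grip":0.8},
    {"dx":0,"dy":0,"dz":0,"ax":0,"ay":0,"az":0,"grip":1},
    {"dx":0,"dy":0,"dz":0,"ax":0,"ay":0,"az":0,"grip":1},
    {"dx":0,"dy":0,"dz":1,"ax":0,"ay":0,"az":0,"grip":1},
    {"dx":0,"dy":0,"dz":3,"ax":0,"ay":0,"az":0,"grip":1},
    {"dx":0,"dy":0,"dz":6,"ax":0,"ay":0,"az":0,"grip":1},
    {"dx":0,"dy":0,"dz":9,"ax":0,"ay":0,"az":0,"grip":1},
    {"dx":0,"dy":0,"dz":12,"ax":0,"ay":0,"az":0,"grip":1}
  ],
  "newtons": 30
}}

```text
clock: 20.25
tcp_pos: [0.6519, 0.0929, 0.225]
orientation: [-0.0, 0.989, 0.147, 0.0]
force: [0.1, 0.0, 0.4]
opening: 0.0939
```

{"op": "servo_tool", "data": {
  "plan": [
    {"dx":-1.5,"dy":-2.5,"dz":0,"ax":0,"ay":0,"az":0,"grip":1},
    {"dx":-3.5,"dy":-6,"dz":0,"ax":0,"ay":0,"az":0,"grip":1},
    {"dx":-5.5,"dy":-10,"dz":0,"ax":0,"ay":0,"az":0,"grip":1},
    {"dx":-8,"dy":-14,"dz":0,"ax":0,"ay":0,"az":0,"grip":1},
    {"dx":-10.5,"dy":-18,"dz":0,"ax":0,"ay":0,"az":0,"grip":1},
    {"dx":-13,"dy":-22,"dz":0,"ax":0,"ay":0,"az":0,"grip":1},
    {"dx":-15,"dy":-26,"dz":0,"ax":0,"ay":0,"az":0,"grip":1},
    {"dx":-17,"dy":-29.5,"dz":0,"ax":0,"ay":0,"az":0,"grip":1},
    {"dx":-18.5,"dy":-32.2,"dz":-1,"ax":0,"ay":0,"az":0,"grip":1},
    {"dx":-19.4,"dy":-33.7,"dz":-2,"ax":0,"ay":0,"az":0,"grip":1},
    {"dx":-19.4,"dy":-33.7,"dz":-2,"ax":0,"ay":0,"az":0,"grip":1},
    {"dx":-19.4,"dy":-33.7,"dz":-2,"ax":0,"ay":0,"az":0,"grip":1}
  ],
  "newtons": 30
}}

```text
clock: 21.45
tcp_pos: [0.4584, -0.2438, 0.2036]
orientation: [0.0, 0.989, 0.146, 0.0]
force: [0.1, 0.4, 1.0]
opening: 0.094
```

```bash
python3 - <<'E'
from meas import *
c=wrist(); np.savez("w7.npz",**c)
meas(c,"blue","blue",(.458,-.244),.156)
E
```

```text
clock 21.45 tcp [ 0.4584 -0.2438  0.2036] q [ 0.88  0.27 -0.53  1.86  0.15  1.05 -0.99]
cap top [ 0.4589 -0.2443  0.1544] side (array([ 0.45719644, -0.24477831]), np.float64(0.0001402111249549692))
tray blue ((array([ 0.43350881, -0.25163159]), np.float64(0.00558241172626106)), 47, array([0.097, 0.084]))
```

{"op": "servo_tool", "data": {
  "plan": [
    {"dx":0,"dy":0,"dz":-2.5,"ax":0,"ay":0,"az":0,"grip":1},
    {"dx":0,"dy":0,"dz":-6,"ax":0,"ay":0,"az":0,"grip":1},
    {"dx":0,"dy":0,"dz":-7.6,"ax":0,"ay":0,"az":0,"grip":0.8},
    {"dx":0,"dy":0,"dz":-8,"ax":0,"ay":0,"az":0,"grip":0.6},
    {"dx":0,"dy":0,"dz":-8,"ax":0,"ay":0,"az":0,"grip":0.5},
    {"dx":0,"dy":0,"dz":-8,"ax":0,"ay":0,"az":0,"grip":0.45},
    {"dx":0,"dy":0,"dz":-8,"ax":0,"ay":0,"az":0,"grip":0.3},
    {"dx":0,"dy":0,"dz":-8,"ax":0,"ay":0,"az":0,"grip":0.2},
    {"dx":0,"dy":0,"dz":-8,"ax":0,"ay":0,"az":0,"grip":0.2},
    {"dx":0,"dy":0,"dz":-8,"ax":0,"ay":0,"az":0,"grip":0.2},
    {"dx":0,"dy":0,"dz":-8,"ax":0,"ay":0,"az":0,"grip":0.2},
    {"dx":0,"dy":0,"dz":-8,"ax":0,"ay":0,"az":0,"grip":0.2}
  ],
  "newtons": 30
}}

```text
clock: 22.7
tcp_pos: [0.4583, -0.2444, 0.1233]
orientation: [0.0, 0.989, 0.146, 0.0]
force: [-0.3, -1.0, 6.6]
opening: 0.0395
```

{"op": "servo_tool", "data": {
  "plan": [
    {"dx":0,"dy":0,"dz":0,"ax":0,"ay":0,"az":0,"grip":0.2},
    {"dx":0,"dy":0,"dz":1,"ax":0,"ay":0,"az":0,"grip":0.2},
    {"dx":0,"dy":0,"dz":3,"ax":0,"ay":0,"az":0,"grip":0.2},
    {"dx":0,"dy":0,"dz":5.5,"ax":0,"ay":0,"az":0,"grip":0.2},
    {"dx":0,"dy":0,"dz":8.5,"ax":0,"ay":0,"az":0,"grip":0.2},
    {"dx":0,"dy":0,"dz":11.5,"ax":0,"ay":0,"az":0,"grip":0.2},
    {"dx":0,"dy":0,"dz":14.5,"ax":0,"ay":0,"az":0,"grip":0.2},
    {"dx":0,"dy":0,"dz":17,"ax":0,"ay":0,"az":0,"grip":0.2},
    {"dx":0,"dy":0,"dz":18,"ax":0,"ay":0,"az":0,"grip":0.2},
    {"dx":0,"dy":0,"dz":18,"ax":0,"ay":0,"az":0,"grip":0.2},
    {"dx":0,"dy":0,"dz":18,"ax":0,"ay":0,"az":0,"grip":0.2}
  ],
  "newtons": 30
}}

```text
clock: 23.8
tcp_pos: [0.4575, -0.244, 0.3018]
orientation: [-0.001, 0.989, 0.146, -0.001]
force: [-0.7, -0.2, -2.8]
opening: 0.0396
```

{"op": "servo_tool", "data": {
  "plan": [
    {"dx":0,"dy":1,"dz":0,"ax":0,"ay":0,"az":0,"grip":0.2},
    {"dx":0.2,"dy":3,"dz":0,"ax":0,"ay":0,"az":0,"grip":0.2},
    {"dx":0.4,"dy":6,"dz":0,"ax":0,"ay":0,"az":0,"grip":0.2},
    {"dx":0.6,"dy":9.5,"dz":0,"ax":0,"ay":0,"az":0,"grip":0.2},
    {"dx":0.8,"dy":13,"dz":0,"ax":0,"ay":0,"az":0,"grip":0.2},
    {"dx":1,"dy":16.5,"dz":0,"ax":0,"ay":0,"az":0,"grip":0.2},
    {"dx":1.3,"dy":20,"dz":0,"ax":0,"ay":0,"az":0,"grip":0.2},
    {"dx":1.5,"dy":23.5,"dz":0,"ax":0,"ay":0,"az":0,"grip":0.2},
    {"dx":1.7,"dy":27,"dz":0,"ax":0,"ay":0,"az":0,"grip":0.2},
    {"dx":1.9,"dy":30.5,"dz":0,"ax":0,"ay":0,"az":0,"grip":0.2},
    {"dx":2.1,"dy":34,"dz":0,"ax":0,"ay":0,"az":0,"grip":0.2},
    {"dx":2.3,"dy":37.5,"dz":0,"ax":0,"ay":0,"az":0,"grip":0.2}
  ],
  "newtons": 30
}}

```text
clock: 25.0
tcp_pos: [0.48, 0.1327, 0.3021]
orientation: [-0.0, 0.989, 0.147, -0.001]
force: [1.0, -0.4, -4.1]
opening: 0.0397
```

{"op": "servo_tool", "data": {
  "plan": [
    {"dx":0.2,"dy":3.5,"dz":0,"ax":0,"ay":0,"az":0,"grip":0.2},
    {"dx":0.4,"dy":7,"dz":0,"ax":0,"ay":0,"az":0,"grip":0.2},
    {"dx":0.6,"dy":10,"dz":0,"ax":0,"ay":0,"az":0,"grip":0.2},
    {"dx":0.8,"dy":12.5,"dz":0,"ax":0,"ay":0,"az":0,"grip":0.2},
    {"dx":1,"dy":14,"dz":-1,"ax":0,"ay":0,"az":0,"grip":0.2},
    {"dx":1,"dy":14.2,"dz":-3.5,"ax":0,"ay":0,"az":0,"grip":0.2},
    {"dx":1,"dy":14.2,"dz":-6.5,"ax":0,"ay":0,"az":0,"grip":0.2},
    {"dx":1,"dy":14.2,"dz":-9.5,"ax":0,"ay":0,"az":0,"grip":0.2},
    {"dx":1,"dy":14.2,"dz":-12.5,"ax":0,"ay":0,"az":0,"grip":0.2},
    {"dx":1,"dy":14.2,"dz":-14.5,"ax":0,"ay":0,"az":0,"grip":0.2},
    {"dx":1,"dy":14.2,"dz":-15,"ax":0,"ay":0,"az":0,"grip":0.2},
    {"dx":1,"dy":14.2,"dz":-15,"ax":0,"ay":0,"az":0,"grip":0.2}
  ],
  "newtons": 30
}}

```text
clock: 26.2
tcp_pos: [0.4902, 0.2731, 0.1524]
orientation: [-0.0, 0.989, 0.147, -0.001]
force: [0.6, -0.3, -2.2]
opening: 0.0391
```

```bash
python3 - <<'E'
from meas import *
c=wrist(); np.savez("w8.npz",**c); cv2.imwrite("pics/w8.png",c["img"][...,::-1])
P,h=cloud(c); g=P[mask(h,"blue")&(P[:,2]>.008)&(P[:,2]<.02)&(P[:,0]>.48)]; print(len(g),circ(g,.0495))
E
```

```text
clock 26.2 tcp [0.4902 0.2731 0.1524] q [ 0.07  0.48 -0.82  1.81  0.4   1.03 -2.18]
734 (array([0.48942833, 0.27327492]), np.float64(0.001201211115318551))
```

View pics/w8.png

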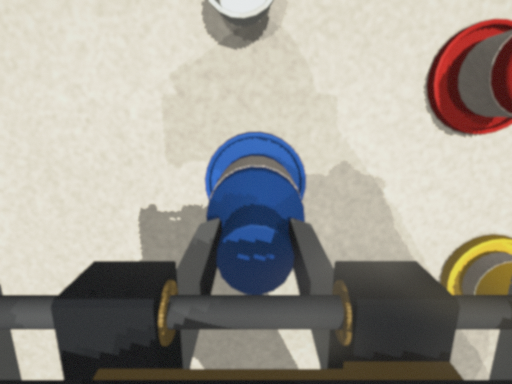

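The blue bottle is centred over the blue tray at (256,180), with red in red (475,80) and yellow in yellow (485,270). I'll lower it.

{"op": "servo_tool", "data": {
  "plan": [
    {"dx":0,"dy":0,"dz":-0.8,"ax":0,"ay":0,"az":0,"grip":0.2},
    {"dx":0,"dy":0,"dz":-1.6,"ax":0,"ay":0,"az":0,"grip":0.2},
    {"dx":0,"dy":0,"dz":-2.3,"ax":0,"ay":0,"az":0,"grip":0.2},
    {"dx":0,"dy":0,"dz":-2.6,"ax":0,"ay":0,"az":0,"grip":0.2},
    {"dx":0,"dy":0,"dz":-2.8,"ax":0,"ay":0,"az":0,"grip":0.2},
    {"dx":0,"dy":0,"dz":-2.9,"ax":0,"ay":0,"az":0,"grip":0.2},
    {"dx":0,"dy":0,"dz":-2.95,"ax":0,"ay":0,"az":0,"grip":0.2},
    {"dx":0,"dy":0,"dz":-3,"ax":0,"ay":0,"az":0,"grip":0.2},
    {"dx":0,"dy":0,"dz":-3,"ax":0,"ay":0,"az":0,"grip":0.2},
    {"dx":0,"dy":0,"dz":-3,"ax":0,"ay":0,"az":0,"grip":0.2}
  ],
  "newtons": 30
}}

```text
clock: 27.25
tcp_pos: [0.4912, 0.2729, 0.1233]
orientation: [-0.0, 0.989, 0.146, 0.0]
force: [-0.2, -1.8, 3.5]
opening: 0.0396
```

Contact is made, so I'll release, rise and move clear.

{"op": "servo_tool", "data": {
  "plan": [
    {"dx":0,"dy":0,"dz":0,"ax":0,"ay":0,"az":0,"grip":0.5},
    {"dx":0,"dy":0,"dz":0,"ax":0,"ay":0,"az":0,"grip":0.6},
    {"dx":0,"dy":0,"dz":0,"ax":0,"ay":0,"az":0,"grip":0.8},
    {"dx":0,"dy":0,"dz":0,"ax":0,"ay":0,"az":0,"grip":1},
    {"dx":0,"dy":0,"dz":0,"ax":0,"ay":0,"az":0,"grip":1},
    {"dx":0,"dy":0,"dz":1,"ax":0,"ay":0,"az":0,"grip":1},
    {"dx":0,"dy":0,"dz":3,"ax":0,"ay":0,"az":0,"grip":1},
    {"dx":0,"dy":0,"dz":6,"ax":0,"ay":0,"az":0,"grip":1},
    {"dx":0,"dy":0,"dz":9,"ax":0,"ay":0,"az":0,"grip":1},
    {"dx":0,"dy":0,"dz":12,"ax":0,"ay":0,"az":0,"grip":1},
    {"dx":0,"dy":0,"dz":15,"ax":0,"ay":0,"az":0,"grip":1},
    {"dx":0,"dy":0,"dz":15,"ax":0,"ay":0,"az":0,"grip":1}
  ],
  "newtons": 30
}}

```text
clock: 28.45
tcp_pos: [0.4919, 0.274, 0.2772]
orientation: [-0.001, 0.989, 0.146, 0.003]
force: [0.4, 0.6, 0.4]
opening: 0.0941
```

{"op": "servo_tool", "data": {
  "plan": [
    {"dx":-1,"dy":-2,"dz":0,"ax":0,"ay":0,"az":0,"grip":1},
    {"dx":-2,"dy":-5,"dz":0,"ax":0,"ay":0,"az":0,"grip":1},
    {"dx":-3,"dy":-8,"dz":0,"ax":0,"ay":0,"az":0,"grip":1},
    {"dx":-4,"dy":-11,"dz":0,"ax":0,"ay":0,"az":0,"grip":1},
    {"dx":-4,"dy":-13,"dz":0,"ax":0,"ay":0,"az":0,"grip":1},
    {"dx":-4,"dy":-14,"dz":0,"ax":0,"ay":0,"az":0,"grip":1},
    {"dx":-4,"dy":-14,"dz":0,"ax":0,"ay":0,"az":0,"grip":1},
    {"dx":-4,"dy":-14,"dz":0,"ax":0,"ay":0,"az":0,"grip":1}
  ],
  "newtons": 30
}}

```text
clock: 29.25
tcp_pos: [0.451, 0.1337, 0.273]
orientation: [-0.0, 0.989, 0.147, 0.0]
force: [-1.0, -0.1, -0.1]
opening: 0.0942
```

```bash
python3 - <<'E'
from meas import *
from plant import manip,eyes
H=dict(blue=.156,yellow=.146,red=.136)
c=eyes.camera("scene"); w=wrist(); print(np.round(manip.get_obs()["force"],1))
cv2.imwrite("pics/final.png",np.vstack([cv2.resize(c["img"],(400,300)),cv2.resize(w["img"],(400,300))])[...,::-1])
P,h=cloud(w)
for k,T in dict(blue=(.4905,.273),yellow=(.4595,-.0125),red=(.651,.092)).items():
    d=np.hypot(P[:,0]-T[0],P[:,1]-T[1])<.06
    s=mask(h,k)&d&(P[:,2]<H[k]-.006)&(P[:,2]>H[k]-.033); m=mask(h,k)&d&(P[:,2]>H[k]-.008)
    print(k,"tray",T,"cap",circ(P[s],.02) if s.sum()>20 else s.sum(),"top z",np.median(P[m,2]) if m.any() else None)
E
```

```text
clock 29.3 tcp [0.451  0.134  0.2729] q [ 0.46  0.14 -0.88  1.87  0.11  1.18 -1.73]
[-0.7 -0.5  1. ]
blue tray (0.4905, 0.273) cap (array([0.49038155, 0.27289487]), np.float64(0.00018243965525286288)) top z 0.15510289644283404
yellow tray (0.4595, -0.0125) cap (array([0.47355992, 0.01986703]), np.float64(0.003624385152879068)) top z 0.14512986507888087
red tray (0.651, 0.092) cap (array([0.65184267, 0.09266625]), np.float64(0.00021927238643060373)) top z 0.13488051514403
```

View pics/final.png

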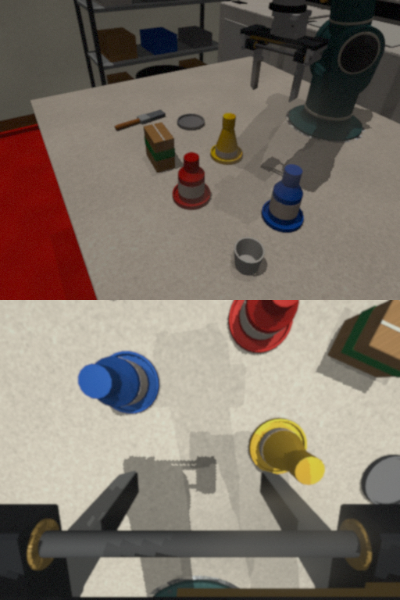

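All three bottles look upright in their own trays and the grey tray is empty. The yellow cap-side fit is off by 3 cm with a poor residual, so I'll check it with the top camera, along with the bystanders.

```bash
python3 - <<'E'
from meas import *
from plant import manip,eyes
H=dict(blue=.156,yellow=.146,red=.136)
c=eyes.camera("top"); P,h=cloud(c); P0,h0=cloud(dict(np.load("top.npz")))
for k in H:
    m=mask(h,k)&(abs(P[:,2]-H[k])<.008)&(P[:,0]>.3); print(k,m.sum(),"cap top centre",((P[m].max(0)+P[m].min(0))/2).round(4),"span",np.ptp(P[m],0).round(3),"z",np.median(P[m,2]).round(4))
for n,b in dict(carton=(.6,.72,-.16,-.02,.09,.13),cup=(.58,.72,.28,.4,.02,.07),brush=(.45,.75,-.45,-.27,.008,.05)).items():
    f=lambda Q:Q[(Q[:,0]>b[0])&(Q[:,0]<b[1])&(Q[:,1]>b[2])&(Q[:,1]<b[3])&(Q[:,2]>b[4])&(Q[:,2]<b[5])].mean(0).round(4)
    print(n,f(P0),f(P))
E
```

```text
Traceback (most recent call last):
ValueError: zero-size array to reduction operation maximum which has no identity
```

```bash
python3 - <<'E'
from meas import *
from plant import manip,eyes
H=dict(blue=.156,yellow=.146,red=.136)
c=eyes.camera("top"); P,h=cloud(c); P0,h0=cloud(dict(np.load("top.npz")))
cv2.imwrite("pics/top2.png",c["img"][...,::-1])
for k in H:
    m=mask(h,k)&(abs(P[:,2]-H[k])<.008)&(P[:,0]>.3); print(k,m.sum())
    if m.any(): print("cap top centre",((P[m].max(0)+P[m].min(0))/2).round(4),"span",np.ptp(P[m],0).round(3))
for n,b in dict(carton=(.6,.72,-.16,-.02,.09,.13),cup=(.58,.72,.28,.4,.02,.07),brush=(.45,.75,-.45,-.27,.008,.05)).items():
    f=lambda Q:Q[(Q[:,0]>b[0])&(Q[:,0]<b[1])&(Q[:,1]>b[2])&(Q[:,1]<b[3])&(Q[:,2]>b[4])&(Q[:,2]<b[5])].mean(0).round(4)
    print(n,f(P0),f(P))
E
```

```text
blue 0
yellow 189
cap top centre [ 0.4587 -0.0155  0.1452] span [0.038 0.038 0.011]
red 180
cap top centre [0.6504 0.0907 0.135 ] span [0.038 0.037 0.013]
carton [ 0.6543 -0.0919  0.109 ] [ 0.6544 -0.0918  0.109 ]
cup [0.6557 0.3367 0.0435] [0.6557 0.3365 0.044 ]
brush [ 0.5896 -0.3433  0.0172] [ 0.5896 -0.343   0.0173]
```

View pics/top2.png

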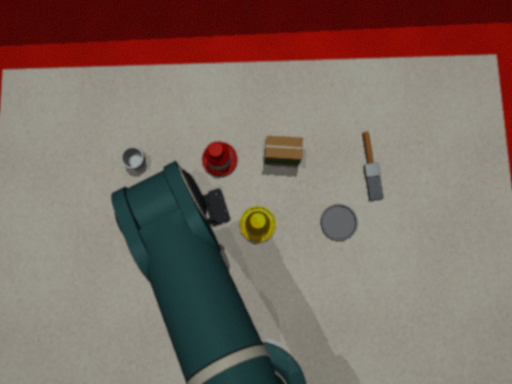

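Yellow measures within 2 mm of its tray centre and the bystanders are unmoved. Blue is only hidden by the arm here; the wrist view had it centred. Handing in.

```bash
python3 -c "
from plant import manip
print(manip.sign_off())"
```

```text
the job is handed in; nothing more can be done
None
```

The job is handed in: all three bottles stand upright, let go, in the trays of their own colour, and the grey tray is empty. I parked blue in grey, moved yellow to yellow and red to red, then took blue from grey to blue. It took about 29 s of the 93 s.

- **Placing:** each bottle was lowered in small steps until the wrist felt light contact (at most 11 N in the readings), then released.
- **Final positions:** cap centres are within about 2 mm of the tray centres, and the cap heights fit bottles standing flat on the tray floors.
- **Bystanders:** the carton, cup and brush measured within 0.5 mm of where they started.

**Checks that disagreed:**
- The scene and top cameras differ by 3–7 mm in y, so I placed by the wrist camera.
- The last wrist fit of the yellow cap was about 3.5 cm off with a poor residual. The top camera put that cap within 2 mm of its tray centre, so I took the fit to be bad.
- The arm hid the blue bottle from the top camera at the end, so only the wrist measurement and the scene picture confirm it.

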